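Weigh a ballast block, then hold it against the sprung stop for fastening

TASK

Set the dark steel ballast block gently, flat and centred on the round pan of the green scale and let go so that it comes to rest and I can read the weight. Then lay it flat on the plywood bed of the jig, end-on, square and centred against the aluminium stop plate, and push the plate back until its red pointer stands in the green zone; never run the pan or the plate to its end stop, and leave the other things on the bench where they are. Finish while you are still holding the block there with that steady push: do not let go, I will put the screws in.

Things in the scene. Friction and masses are not known exactly. Their poses are not given: they have to be found in the camera images.
- ballast: dark steel ballast block, 70 x 32 x 30 mm (its x, y, z), about 0.5 kg (hidden, 0.44 to 0.60), lying loose on the bench; two small brass screw inserts in each 32 x 30 mm end. Origin: centre of its underside; x along its length. Its two ends are alike.
- scale: green bench scale, body 130 x 130 x 55 mm with a white dial on its front, fixed to the bench. Origin: centre of its underside, z up. The pan stands over its centre.
- pan: round steel pan of the scale, 120 mm across, 6 mm thick, flat without a rim, with a black centre spot 40 mm across. Origin: centre of its top face, 89 mm above the bench when empty. It sinks straight down under load.
- pan_spring (a joint): how far the pan has sunk, m: 0 empty, 0.025 at its bottom stop; spring 1000 N/m, so about 0.005 under the ballast block.
- jig: fastening jig fixed to the bench: plywood bed 240 x 130 mm (x, y), its top 18 mm above the bench. Origin: centre of the bed's underside; +x is the pushing direction, from the bed's open end to the stop plate. Behind the plate a blue housing (x 75 to 115 mm, 76 mm wide, top 50 mm above bench). Beside the plate, at y -54 mm, a gauge strip: white, green, red.
- plate: aluminium stop plate on the jig, 10 mm thick, 70 mm wide (y), from 1 to 41 mm above the bed, with two small dark screw holes. Origin: on its front face (towards the bed's open end), mid-width, level with the bed's top; axes as the jig's. Unpushed it lies 30 mm along +x from the jig's origin. It slides back along +x against a spring.
- carriage (a joint): how far the stop plate has been pushed back, m: 0 free, 0.025 at its end stop; spring 1000 N/m without preload. The red pointer (at y -32 to -62 mm, 3 mm wide, 5 mm behind the plate's front face) stands in the green zone from 0.008 to 0.016 (8 to 16 N).
- tyre: black knobbly model-car wheel with white hub, 116 mm across, 50 mm tall, lying flat; leave alone. Origin: centre of underside.
- tape: yellow roll of tape, 90 mm across, 25 mm tall; leave alone. Origin: centre of underside.
- puck: black foam-rubber disc, 90 mm across, 35 mm tall; leave alone. Origin: centre of underside.
- driver: screwdriver with red handle lying on the bench; leave alone. Origin: on its underside.
- glue: white glue bottle with red cap, 44 mm across, 110 mm tall; leave alone. Origin: centre of underside.
- tray: small empty white plastic tray, 110 x 80 x 30 mm; leave alone. Origin: centre of underside.
There are look-alikes about, which are no part of the job. Leave any purple look-alike of the scale alone.

How it is judged:
By the outcome, as a careful person would: the job done as asked, in the order asked, and still so for the second after the job is handed in, while the arm keeps its last pose, push and grip.
It also fails if it takes over 61 s, if anything falls off the work surface, if the arm or the gripper's body presses on something with over 40 N, if the wrist force passes 120 N, or if a joint passes its speed limit or range.

ROBOT

A 6-joint arm with a two-finger parallel gripper is mounted at the origin on the work surface. World frame = base frame: x ahead of the robot, y to its left, z up, the work surface at z = 0. Lengths are in mm, angles in rad, forces in N, time in s.
With the tool pointing down it reaches from about 225 to 725 mm from the base axis. Payload 3.1 kg.
Tool frame: the origin (TCP) lies midway between the tips of the shut fingers; the grasp point (between the pads) lies 19 mm behind it (env.grasp_offset is the distance from the TCP to the grasp point, in mm); z points along the fingers, y is the line along which they close (so a half turn about z gives the same grasp; the last joint's range is limited). The gripper opens to 85 mm and grips with 20 to 120 N. Pads are 22 mm wide; open, the fingers measure 114 mm over their backs; the gripper's body (76 mm by 85 mm) begins 54 mm behind the grasp point. The pads swing forward as they close: fully open they stand 13 mm farther back than shut.
Start: joints at [-0.128, 0.048, 0.099, 1.622, 0, 1.443], TCP at [524.993, -0.012, 231.312] pointing down, gripper open.
Joint ranges: [-2.91, 2.91], [-0.99, 1.94], [-1.21, 1.42], [-2.12, 2.29], [-1.49, 1.47], [-3.14, 3.14]. Speed limits (rad/s): [2.79, 2.79, 3.14, 3.14, 3.14, 3.14].

INTERFACE

Orientations are given as a unit quaternion [x, y, z, w].
In Python, from workcell import env gives the robot as it stands.
- The arm moves only by the shell command python3 -m crank 'ROWS' [OPENING] [FORCE]. ROWS is a JSON object whose one key "increments" holds a list of rows, each a list of 4 numbers: the shift along the world's x, y, z in cm, then the turn about the world's z in rad. A call has 1 to 8 rows; each row is the pose to reach, as a shift and turn from the pose commanded when the call began; what a row does not reach only later rows make up. A row lasts 1/8 s, in which the tool goes at most 62.5 mm and 10.7 degrees, less where a joint would pass 70% of its speed; a pose out of reach is approached as far as the arm can. A call with a gripper value outside its range is refused whole. OPENING is the finger opening in cm, from 0 to 8.54, set as the call begins (- or left out, the last holds). The fingers move at their own pace and stop on an object; FORCE is the grip in N (left out, the last holds). Time passes only in rows, so rows that repeat a pose let the fingers close. It gives the time, the measured TCP pose, the force, the opening and the grip force at its end, in the units of the state.
- env.get_state(): the state, without advancing time (a new reading comes with each control period).
- env.capture(name): name is "scene" or "side" or "wrist"; returns a dict with "pixels" (480x640x3 uint8, red, green, blue), "fovy" (degrees; the focal length in pixels is half the picture's height over the tangent of half this angle, whatever the lens; pixels are square), "cx", "cy" (the principal point, pixels), "R" (3x3) and "t" (3): a world point X has camera coordinates R X + t. Camera axes: x right, y down, z forward; pixel columns grow to the right and rows downward; lengths in mm; the calibration is good to about 2 mm. A picture is of the moment at which its call begins. There is no depth.
- env.hand_in(): hands the job in; it is judged then, once.
The state is a dict: "clock": time; "qpos": joint angles; "qd": joint speeds; "effort": joint torques, N m; "eef_pos": TCP position; "ee_rot": TCP orientation; "wrist_force": force on the tool from outside, world axes, zero at the start; "ft_torque": the same for the moment, N m; "gripper_width": finger opening in mm; "grip_force": force on a finger pad.
Only numpy, scipy, OpenCV 4.12 (cv2) and the standard library are available. Lean on these libraries where they do the work, as an engineer would, in place of code of your own. Each camera call takes 0.05 s, during which the arm holds its last target. There are 200 camera calls.

## Working session

There is one attempt and no reset: what is moved stays moved. The work goes in short steps, Python scripts to look and compute and a shell command to move; the robot and the scene stay as the last step left them, time stands still between calls to the robot, and variables do not carry over. Pictures are saved under pics/ and viewed, at most 10 in all, crops included, and the job is handed in when it is done.

```bash
ls; mkdir -p pics; cat > h.py <<'E'
import numpy as np, cv2, json
from workcell import env
def cap(n,f=None):
    c=env.capture(n)
    if f: cv2.imwrite('pics/'+f,cv2.cvtColor(c['pixels'],cv2.COLOR_RGB2BGR))
    return c
def ray(c,u,v):
    f=240/np.tan(np.radians(c['fovy'])/2)
    R=np.array(c['R']);t=np.array(c['t'])
    d=R.T@np.array([(u-c['cx'])/f,(v-c['cy'])/f,1]);return -R.T@t,d
def onz(c,u,v,z):
    o,d=ray(c,u,v);return o+d*(z-o[2])/d[2]
def proj(c,X):
    f=240/np.tan(np.radians(c['fovy'])/2)
    p=np.array(c['R'])@np.array(X)+np.array(c['t']);return np.array([c['cx']+f*p[0]/p[2],c['cy']+f*p[1]/p[2]])
E
python3 - <<'E'
from h import *
import pickle
for n in('scene','side','wrist'):
    c=cap(n,n+'0.png');pickle.dump(c,open(n+'0.pkl','wb'));o,d=ray(c,320,240);print(n,o.round(),(d/np.linalg.norm(d)).round(2),c['fovy'])
a=cv2.imread('pics/scene0.png');b=cv2.imread('pics/side0.png')
print(env.get_state())
E
```

```text
pics
scene [1383. -186. 1239.] [-0.57  0.17 -0.8 ] 56.01291522785842
side [  -56. -1008.   804.] [ 0.42  0.75 -0.51] 50.65405323734045
wrist [525.  72. 373.] [-0.   -0.28 -0.96] 63.72695117621544
{'clock': 0.15, 'qpos': array([-1.27823785e-01,  4.85692956e-02,  9.79647739e-02,  1.62197393e+00,
       -3.20907865e-05,  1.44301076e+00]), 'qd': array([ 2.46096117e-04, -1.10092320e-03,  3.53877523e-03,  2.25537832e-05,
        9.55208140e-04,  1.61166866e-03]), 'effort': array([ 1.92174317e-03, -3.39259207e+01,  3.20423770e+01,  1.53483648e-02,
       -7.92531455e-05, -2.20000692e-05]), 'eef_pos': array([5.24538377e+02, 2.40313900e-02, 2.30395473e+02]), 'ee_rot': array([ 7.07120001e-01,  7.07093000e-01, -5.57328156e-04, -6.95436637e-04]), 'wrist_force': array([-0.37371578,  0.07958955,  0.03329814]), 'ft_torque': array([ 0.03033569, -0.07697019, -0.07645282]), 'grip_force': 0.0, 'gripper_width': 85.5335242444272}
```

View pics/scene0.png

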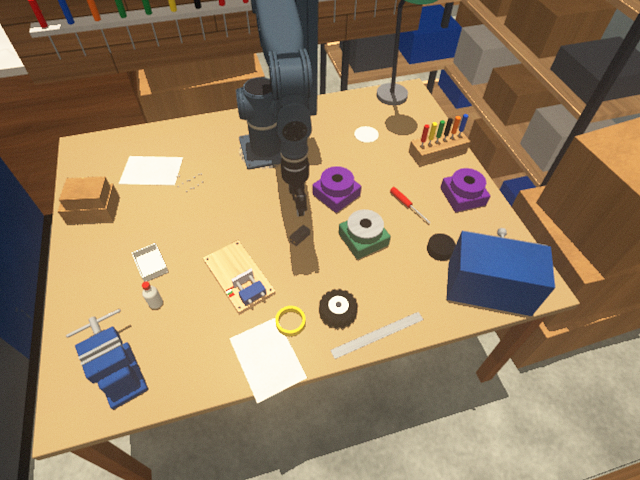

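View pics/side0.png

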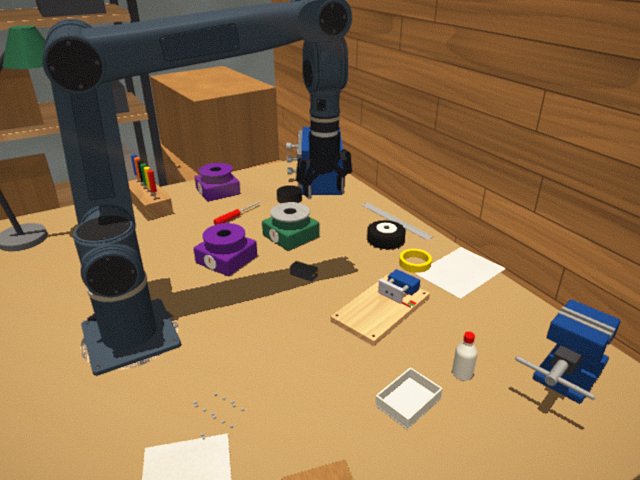

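The scene view shows the ballast candidates: dark block at (299,235) in the arm's shadow, foam puck at (441,246), tyre (338,308), and purple scales at (337,187) and (466,190), which I ignore. The green scale is at (364,232), the jig at (240,277). By the description the ballast is the dark block at scene (299,235) / side (303,271). I'll check it in a close crop.

```bash
python3 - <<'E'
from h import *
a=cv2.imread('pics/scene0.png');b=cv2.imread('pics/side0.png');w=cv2.imread('pics/wrist0.png')
r=lambda i,x,y,ww,hh:cv2.resize(i[y:y+hh,x:x+ww],(400,300),interpolation=cv2.INTER_CUBIC)
# gains for dark
g=lambda i:np.clip(i.astype(float)*1.8,0,255).astype('uint8')
cv2.imwrite('pics/c1.png',np.vstack([np.hstack([g(r(a,270,210,60,45)),g(r(b,273,249,60,45))]),np.hstack([r(a,190,235,100,75),cv2.resize(g(w),(400,300))])]))
E
```

```text
(no output)
```

View pics/c1.png

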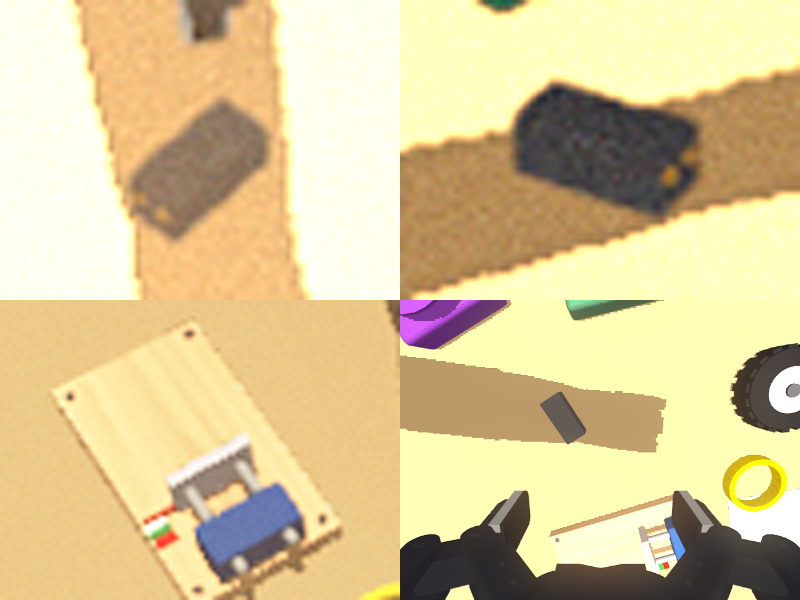

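The crops confirm the ballast: a dark 70x32 block with brass inserts in its end, scene (299,235), side (303,271), wrist (~260,187). The jig's plate, pointer and gauge are visible too.

```bash
python3 - <<'E'
from h import *
import pickle
def blob(c,u,v,r,th):
    p=c['pixels'].astype(int);m=(p.max(2)<th).astype('uint8')
    k=np.zeros_like(m);k[v-r:v+r,u-r:u+r]=1;m*=k
    n,l,s,ce=cv2.connectedComponentsWithStats(m)
    i=1+np.argmax(s[1:,4]);return (l==i).astype('uint8'),s[i],ce[i]
for n,u,v,r in(('scene',299,235,13),('side',303,271,18),('wrist',260,187,40)):
    c=pickle.load(open(n+'0.pkl','rb'));print(n,c['pixels'][v,u],c['pixels'][v+0,u-int(r*1.0)])
    m,s,ce=blob(c,u,v,r,85);P=onz(c,*ce,15)
    q=cv2.boxPoints(cv2.minAreaRect(np.argwhere(m)[:,::-1].astype(np.float32)))
    Q=np.array([onz(c,*x,30)[:2] for x in q]);e=[Q[1]-Q[0],Q[2]-Q[1]];e=max(e,key=np.linalg.norm)
    print(s,ce.round(1),P.round(1),[np.linalg.norm(Q[1]-Q[0]).round(1),np.linalg.norm(Q[2]-Q[1]).round(1)],'yaw',np.arctan(e[1]/e[0]).round(3))
for n,u,v,r in(('scene',366,225,12),('side',290,212,9)):
    c=pickle.load(open(n+'0.pkl','rb'))
    m,s,ce=blob(c,u,v,r,90);print(n,'spot',s,ce.round(1),onz(c,*ce,89).round(1))
    p=c['pixels'];hsv=cv2.cvtColor(p,cv2.COLOR_RGB2HSV)
    g=cv2.inRange(hsv,(45,80,20),(90,255,255));g[:150]=0
    k,l,st,cc=cv2.connectedComponentsWithStats(g);i=1+np.argmax(st[1:,4]);print('green',st[i],cc[i])
c=pickle.load(open('scene0.pkl','rb'))
X=[onz(c,*q,18)[:2] for q in((203.7,257.5),(237.5,240),(275,292.5))]
X=np.array(X);d=X[2]-X[1];print('jig',X.round(),np.linalg.norm(X[1]-X[0]),np.linalg.norm(d),'yaw',np.arctan2(d[1],d[0]),'centre',(X[0]+X[2])/2)
E
```

```text
scene [78 64 48] [189 151  97]
[290 226  20  20 183] [300.2 234.5] [469.9  19.7  15. ] [np.float64(78.3), np.float64(41.6)] yaw -0.925
side [41 41 40] [101  79  53]
[290 262  28  20 401] [303.7 271. ] [471.2  15.8  15. ] [np.float64(75.7), np.float64(88.0)] yaw -1.051
wrist [54 50 48] [104  85  58]
[ 224  147   74   80 3116] [261.5 187.7] [469.1  17.4  15. ] [np.float64(35.8), np.float64(69.2)] yaw -1.002
scene spot [360 219  11   8  69] [365.1 222.7] [535.1 224.3  89. ]
green [350 238  20  13  82] [359.12195122 244.95121951]
side spot [284 209  12   5  49] [289.6 210.8] [535.3 225.9  89. ]
green [ 263  217   56   33 1145] [292.09432314 231.33362445]
jig [[ 479. -307.]
 [ 438. -189.]
 [ 670. -113.]] 124.91354686027262 244.3836861857044 yaw 0.3196859105541949 centre [ 574.53577766 -210.06501975]
```

Block ≈ (469.5, 17.4), yaw ≈ −1.0 (three views agree, size 36x69). Pan spot ≈ (535, 225). Jig ≈ (575, −210), yaw ≈ 0.32. Moving over the block.

```bash
python3 -m crank '{"increments":[[-2,0.6,-4,0.15],[-4,1.2,-8,0.3],[-5.5,1.7,-10,0.45],[-5.5,1.7,-10,0.57],[-5.5,1.7,-10,0.57],[-5.5,1.7,-10,0.57]]}' 8.5 40
python3 - <<'E'
from h import *
c=cap('wrist','w1.png');p=c['pixels'].astype(int)
m=(p.max(2)<85).astype('uint8')
n,l,s,ce=cv2.connectedComponentsWithStats(m)
for i in range(1,n):
    if s[i,4]>1500:
        print(s[i],ce[i].round(1),onz(c,*ce[i],15).round(1))
        mm=(l==i);q=cv2.boxPoints(cv2.minAreaRect(np.argwhere(mm)[:,::-1].astype(np.float32)))
        Q=np.array([onz(c,*x,30)[:2] for x in q]);print(Q.round(1).tolist())
        for e in(Q[1]-Q[0],Q[2]-Q[1]):print(np.linalg.norm(e).round(1),np.arctan(e[1]/e[0]).round(3))
print(env.get_state()['qpos'].round(2))
E
```

```text
clock: 0.9
eef_pos: [470.4, 16.9, 131.7]
ee_rot: [0.481, 0.877, 0.0, 0.0]
wrist_force: [0.2, 0.3, 0.5]
gripper_width: 85.3
grip_force: 0.0
[ 453    0  187  146 5836] [529.   84.9] [528.7 168.7  15. ]
[[480.7, 142.0], [470.3, 187.2], [587.0, 214.8], [605.1, 168.8]]
46.4 -1.343
119.9 0.233
[ 538    0  102  112 5075] [580.5  56.5] [544.5 198.1  15. ]
[[492.9, 189.0], [504.7, 214.4], [588.8, 193.0], [577.9, 164.8]]
28.1 1.138
86.9 -0.25
[ 296  181   50  107 5068] [320.2 233.5] [470.3  16.8  15. ]
[[474.6, -20.6], [436.7, 41.2], [462.8, 57.8], [502.9, -2.6]]
72.5 -1.021
31.0 0.568
[    0   305   640   175 58776] [327.7 422.3] [ 561.3 -114.4   15. ]
[[308.2, -142.9], [682.7, 96.2], [796.1, -14.6], [360.6, -292.5]]
444.2 0.568
158.5 -0.773
[-0.11 -0.09 -0.24  1.43  0.    0.9 ]
```

View pics/w1.png

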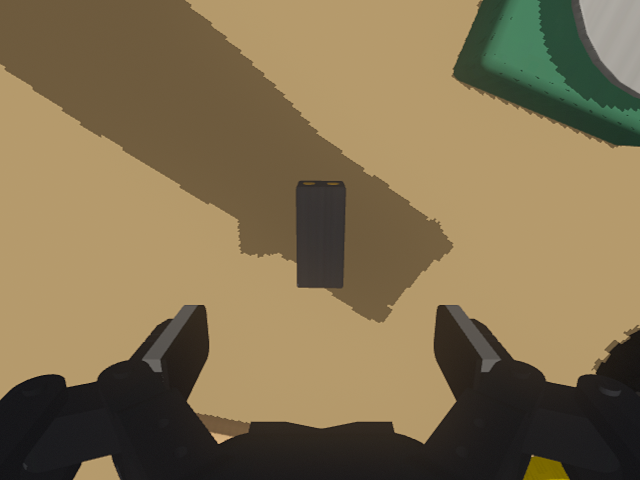

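Wrist view: block at (320,233), upright between the fingers, with long side along the image vertical. It's aligned, so I descend and grasp.

```bash
python3 -m crank '{"increments":[[0,0,-4,0],[0,0,-8,0],[0,0,-11,0],[0,0,-12.2,0],[0,0,-12.7,0],[0,0,-12.7,0]]}' 8.5
python3 -m crank '{"increments":[[0,0,0,0],[0,0,0,0],[0,0,0,0],[0,0,0,0],[0,0,0,0],[0,0,0,0],[0,0,0,0],[0,0,0,0]]}' 2.5 60
```

```text
clock: 1.7
eef_pos: [471.0, 16.9, 5.3]
ee_rot: [0.48, 0.877, 0.0, 0.001]
wrist_force: [0.1, 0.2, -0.1]
gripper_width: 85.0
grip_force: 0.0
clock: 2.7
eef_pos: [470.5, 16.7, 5.1]
ee_rot: [0.48, 0.877, 0.0, 0.001]
wrist_force: [-1.8, -1.7, 5.2]
gripper_width: 31.0
grip_force: 62.7
```

```bash
python3 -m crank '{"increments":[[0,0,2,0],[0,0,6,0],[0,0,10,0],[0,0,14,0],[0,0,15,0],[0,0,15,0],[0,0,15,0]]}'
python3 -m crank '{"increments":[[1,3,0,0],[2,7,0,0],[3.5,11,0,0],[4.5,15,0,0],[5.5,18.5,0,0],[6.5,20.8,0,0],[6.5,20.8,0,0],[6.5,20.8,0,0]]}'
python3 - <<'E'
from h import *
s=env.get_state();print(s['eef_pos'],s['wrist_force'],s['ft_torque'],s['grip_force'])
c=cap('wrist','w2.png');a=cap('scene','s2.png');b=cap('side','d2.png')
A=a['pixels'][180:270,305:425];B=b['pixels'][150:255,230:370]
im=np.hstack([cv2.resize(A,(400,300)),cv2.resize(B,(400,300))])
cv2.imwrite('pics/c2.png',np.vstack([im,np.hstack([cv2.resize(c['pixels'],(400,300))]*2)])[:,:,::-1])
E
```

```text
clock: 3.58
eef_pos: [468.3, 17.2, 151.4]
ee_rot: [0.48, 0.877, -0.001, -0.002]
wrist_force: [0.3, 0.3, -5.6]
gripper_width: 31.1
grip_force: 61.8
clock: 4.58
eef_pos: [533.7, 224.3, 152.2]
ee_rot: [0.48, 0.877, -0.002, -0.001]
wrist_force: [-0.5, 0.1, -4.5]
gripper_width: 30.9
grip_force: 61.7
[533.74896246 224.34275877 152.24875404] [-0.51663148  0.13411084 -4.51381409] [-0.04456738  0.02768271 -0.00503185] 61.70513033866882
```

View pics/c2.png

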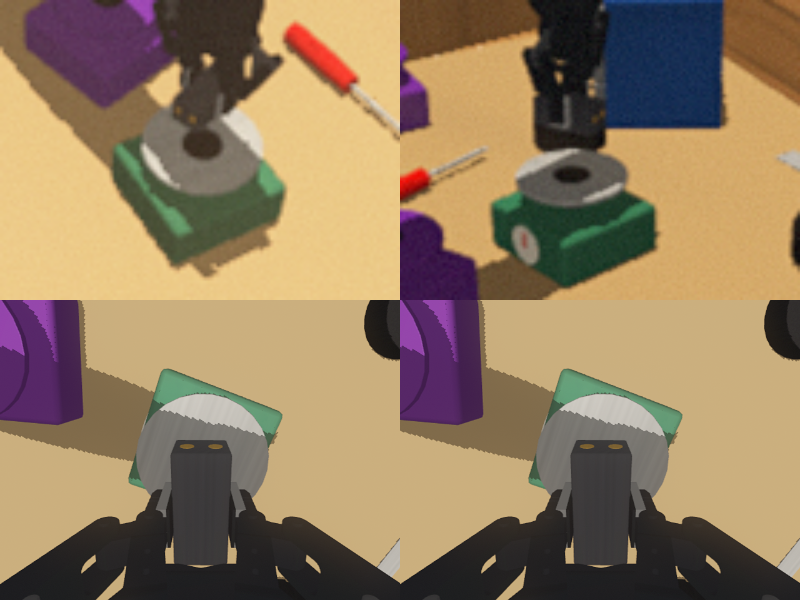

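Wrist view: block firmly held, inserts end at (200,445) in the half-scale image, over the pan centred about (203,460). The scene and side views show the black spot directly below. Lowering gently.

```bash
python3 -m crank '{"increments":[[0.1,0.1,-2,0],[0.1,0.1,-4,0],[0.1,0.1,-5,0],[0.1,0.1,-5.4,0],[0.1,0.1,-5.6,0],[0.1,0.1,-5.7,0],[0.1,0.1,-5.8,0],[0.1,0.1,-5.8,0]]}'
python3 -m crank '{"increments":[[0,0,-0.05,0],[0,0,-0.1,0],[0,0,-0.15,0],[0,0,-0.2,0],[0,0,-0.25,0],[0,0,-0.25,0],[0,0,-0.25,0]]}'
```

```text
clock: 5.72
eef_pos: [536.2, 226.1, 96.6]
ee_rot: [0.48, 0.877, 0.0, 0.0]
wrist_force: [0.3, 0.6, -4.6]
gripper_width: 30.9
grip_force: 61.7
clock: 6.6
eef_pos: [536.0, 226.0, 93.9]
ee_rot: [0.48, 0.877, -0.0, -0.0]
wrist_force: [0.1, -0.7, -4.8]
gripper_width: 30.8
grip_force: 61.7
```

```bash
python3 -m crank '{"increments":[[-0.05,-0.05,-0.05,0],[-0.05,-0.05,-0.1,0],[-0.05,-0.05,-0.15,0],[-0.05,-0.05,-0.2,0],[-0.05,-0.05,-0.25,0],[-0.05,-0.05,-0.3,0],[-0.05,-0.05,-0.3,0],[-0.05,-0.05,-0.3,0]]}'
```

```text
clock: 7.6
eef_pos: [535.7, 225.6, 91.0]
ee_rot: [0.48, 0.877, 0.0, 0.0]
wrist_force: [0.2, 1.6, -1.6]
gripper_width: 31.0
grip_force: 62.0
```

```bash
python3 -m crank '{"increments":[[0,0,-0.05,0],[0,0,-0.1,0],[0,0,-0.15,0],[0,0,-0.18,0],[0,0,-0.18,0],[0,0,-0.18,0]]}'
```

```text
clock: 8.35
eef_pos: [535.7, 225.6, 89.3]
ee_rot: [0.48, 0.877, 0.0, 0.0]
wrist_force: [0.4, 1.6, -0.2]
gripper_width: 30.8
grip_force: 62.2
```

```bash
python3 -m crank '{"increments":[[0,0,0,0],[0,0,0,0],[0,0,0,0],[0,0,0,0],[0,0,0,0],[0,0,0,0]]}' 6
python3 -m crank '{"increments":[[0,0,0.5,0],[0,0,1.5,0],[0,0,3,0],[0,0,6,0],[0,0,9,0],[0,0,9,0],[0,0,9,0],[0,0,9,0]]}'
python3 - <<'E'
from h import *
c=cap('wrist');a=cap('scene');b=cap('side');import pickle;pickle.dump((c,a,b),open('p3.pkl','wb'))
A=a['pixels'][180:270,305:425];B=b['pixels'][150:255,230:370]
cv2.imwrite('pics/c3.png',np.vstack([np.hstack([cv2.resize(A,(400,300)),cv2.resize(B,(400,300))]),np.hstack([cv2.resize(c['pixels'],(400,300))]*2)])[:,:,::-1])
E
```

```text
clock: 9.1
eef_pos: [535.5, 225.5, 89.0]
ee_rot: [0.48, 0.877, -0.0, -0.0]
wrist_force: [-0.6, 0.6, -0.4]
gripper_width: 59.9
grip_force: 0.0
clock: 10.1
eef_pos: [534.7, 225.2, 177.5]
ee_rot: [0.48, 0.877, -0.001, -0.001]
wrist_force: [-0.5, 0.9, -0.4]
gripper_width: 60.2
grip_force: 0.0
```

View pics/c3.png

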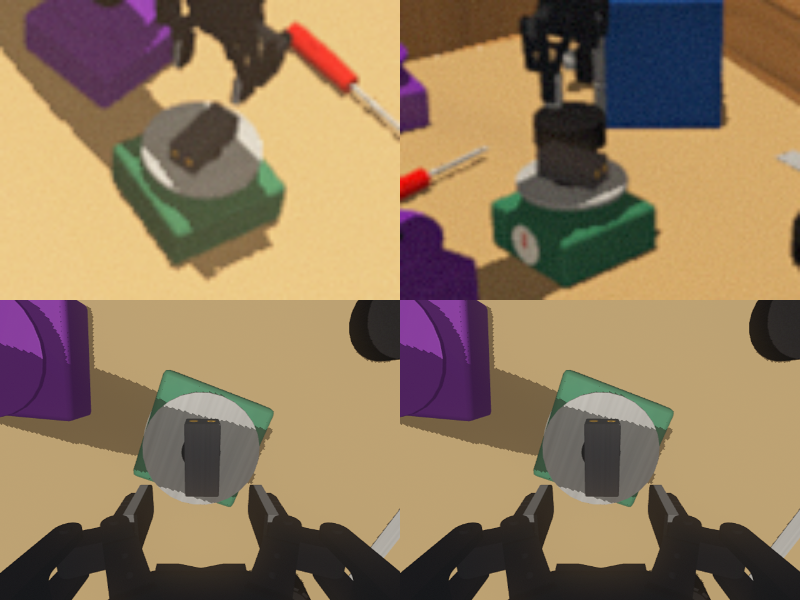

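Block stands flat on the pan with nothing toppled (wrist half-scale: block (202,458), pan centre (201,448), much of that difference being parallax). I'll measure it numerically.

```bash
python3 - <<'E'
from h import *
import pickle
c,a,b=pickle.load(open('p3.pkl','rb'))
def big(m,u,v):
    n,l,s,ce=cv2.connectedComponentsWithStats(m.astype('uint8'));i=l[v,u];return (l==i),ce[i],s[i]
p=c['pixels'].astype(int)
m=(p.max(2)<80);m[:230]=0;m[410:]=0;m[:,:360]=0;m[:,445:]=0
k,ce,s=big(m,405,320);print('block',s,ce,onz(c,*ce,99).round(1))
sat=(p.max(2)-p.min(2))<22
q=sat.copy();q[:170]=0;q[430:]=0;q[:,:270]=0;q[:,530:]=0;q[365:,:310]=0;q[365:,495:]=0
k,ce,s=big(q,340,320);print(s)
h=cv2.convexHull(np.argwhere(k)[:,::-1].astype(np.int32))
e=cv2.fitEllipse(h);print('pan',e,onz(c,*e[0],84.2).round(1),'mm/px',np.linalg.norm(onz(c,321,320,84)-onz(c,320,320,84)))
E
```

```text
block [ 397  296   48  114 3246] [420.47319778 360.65526802] [631.1 196.6  99. ]
[  270   170   147   157 20026]
pan ((324.8749084472656, 238.95053100585938), (176.46719360351562, 181.14163208007812), 57.06133270263672) [535.4 229.2  84.2] mm/px 0.6802117713567408
```

```bash
python3 - <<'E'
from h import *
import pickle
c,a,b=pickle.load(open('p3.pkl','rb'))
def big(m,u,v):
    n,l,s,ce=cv2.connectedComponentsWithStats(m.astype('uint8'));i=l[v,u];return (l==i),ce[i],s[i]
p=c['pixels'].astype(int)
m=p.max(2)<82
m=cv2.morphologyEx(m.astype('uint8'),cv2.MORPH_OPEN,np.ones((19,19)))
k,ce,s=big(m,323,253);print('block',s,ce,onz(c,*ce,99).round(1))
q=((p.max(2)-p.min(2))<25);q[:140]=0;q[325:]=0;q[290:,:245]=0;q[290:,395:]=0
q=cv2.morphologyEx(q.astype('uint8'),cv2.MORPH_OPEN,np.ones((5,5)))
k,ce,s=big(q,260,240);print(s)
h=cv2.convexHull(np.argwhere(k)[:,::-1].astype(np.int32))
e=cv2.fitEllipse(h);print('pan',e,onz(c,*e[0],84.2).round(1),[np.round(x*.68) for x in e[1]])
p=a['pixels'].astype(int);m=p.max(2)<80;m[:205]=0;m[:,:350]=0;m[240:]=0;m[:,385:]=0
n,l,s,ce=cv2.connectedComponentsWithStats(m.astype('uint8'));i=1+np.argmax(s[1:,4]);print(s[i],onz(a,*ce[i],99).round(1))
E
```

```text
block [ 292  195   61  120 6771] [322.76443657 253.3885689 ] [536.8 224.4  99. ]
[  227   147   198   178 26574]
pan ((322.69287109375, 236.21261596679688), (178.82994079589844, 194.45375061035156), 85.96273803710938) [533.2 229.9  84.2] [np.float64(122.0), np.float64(132.0)]
[356 211  20  21 190] [535.7 227.2  99. ]
```

Block is at (536,225.5), within about 2 mm of the spot centre (535,225). I'll let it rest a second longer, then regrasp.

```bash
python3 -m crank '{"increments":[[0,0,0,0],[0,0,0,0],[0,0,0,0],[0,0,0,0],[0,0,0,0],[0,0,0,0],[0,0,0,0],[0,0,0,0]]}'
python3 -m crank '{"increments":[[0,0,-3,0],[0,0,-6,0],[0,0,-8,0],[0,0,-8.7,0],[0,0,-8.9,0],[0,0,-8.9,0]]}'
python3 -m crank '{"increments":[[0,0,0,0],[0,0,0,0],[0,0,0,0],[0,0,0,0],[0,0,0,0],[0,0,0,0],[0,0,0,0],[0,0,0,0]]}' 2.5 80
```

```text
clock: 11.25
eef_pos: [535.5, 225.5, 179.0]
ee_rot: [0.48, 0.877, -0.0, -0.0]
wrist_force: [0.3, -0.2, -1.2]
gripper_width: 60.1
grip_force: 0.0
clock: 12.0
eef_pos: [536.2, 225.7, 91.1]
ee_rot: [0.48, 0.877, 0.001, 0.001]
wrist_force: [-0.2, 0.3, -0.1]
gripper_width: 59.7
grip_force: 0.0
clock: 13.0
eef_pos: [536.0, 225.6, 90.3]
ee_rot: [0.48, 0.877, 0.0, 0.0]
wrist_force: [2.9, -0.0, 1.0]
gripper_width: 30.7
grip_force: 82.3
```

```bash
python3 -m crank '{"increments":[[0,0,1,0],[0,0,3,0],[0,0,6,0],[0,0,8,0],[0,0,10,0],[0,0,10,0]]}'
```

```text
clock: 13.75
eef_pos: [535.3, 225.6, 190.7]
ee_rot: [0.48, 0.877, 0.0, -0.0]
wrist_force: [0.5, -0.2, -4.7]
gripper_width: 30.5
grip_force: 81.8
```

Block regrasped. Now to the jig: carry it high, turning it +1.32.

```bash
python3 -m crank '{"increments":[[0,-3,0,0.1],[0,-7,0,0.25],[0,-12,0,0.4],[0,-17,0,0.55],[0,-22,0,0.7],[-0.5,-27,0,0.85],[-1,-30,0,1],[-1,-30,0,1]]}'
python3 -m crank '{"increments":[[0,-4,0,0.1],[-0.4,-8,0,0.2],[-0.8,-12,0,0.32],[-0.8,-15,0,0.32],[-0.8,-15.5,0,0.32],[-0.8,-15.5,0,0.32],[-0.8,-15.5,0,0.32]]}'
python3 - <<'E'
from h import *
import pickle
s=env.get_state();print(s['qpos'].round(2))
c=cap('wrist','w4.png');pickle.dump(c,open('w4.pkl','wb'))
E
```

```text
clock: 14.75
eef_pos: [523.6, -76.3, 187.6]
ee_rot: [0.002, 1.0, 0.0, -0.002]
wrist_force: [-0.1, 0.9, -5.8]
gripper_width: 30.7
grip_force: 81.7
clock: 15.62
eef_pos: [517.4, -227.9, 189.5]
ee_rot: [-0.16, 0.987, 0.001, -0.0]
wrist_force: [-0.2, 0.4, -3.9]
gripper_width: 30.4
grip_force: 81.7
[-0.53  0.15  0.13  1.55  0.   -0.85]
```

View pics/w4.png

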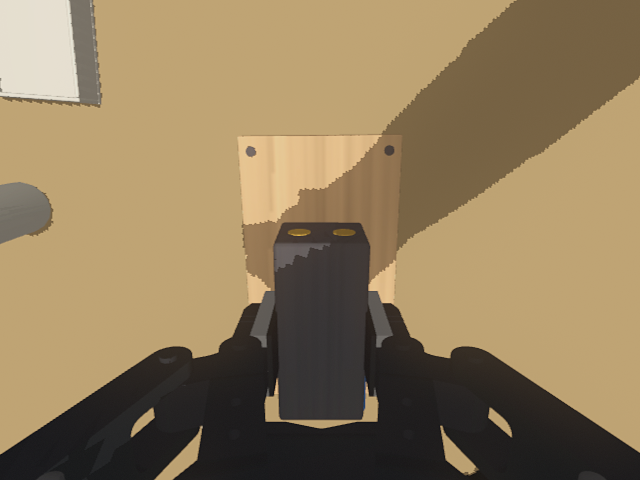

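The wrist view looks at the open end of the bed: corners (238,136) and (402,136), with screws (251,151) and (389,150). The plate is hidden behind the gripper, so I'll turn half way round to face the plate. First I'll use these corners.

```bash
python3 - <<'E'
from h import *
import pickle
c=pickle.load(open('w4.pkl','rb'))
A=onz(c,238,136,18);B=onz(c,402,136,18);d=A-B
print(A.round(1),B.round(1),np.linalg.norm(d),'jig yaw',np.arctan2(-d[0],d[1]), np.arctan2(d[0],-d[1]))
S=onz(c,251,151.5,18);T=onz(c,389,150.5,18);e=S-T;print(S,T,np.arctan2(e[0],-e[1]))
y=np.arctan2(d[0],-d[1]);print('origin',((A+B)/2+120*np.array([np.cos(y),np.sin(y),0])).round(1))
E
python3 -m crank '{"increments":[[0,0,0,-0.18],[0,0,0,-0.36],[0,0,0,-0.54],[0,0,0,-0.72],[0,0,0,-0.9],[0,0,0,-1.08],[0,0,0,-1.26],[0,0,0,-1.44]]}'
python3 -m crank '{"increments":[[0,0,0,-0.18],[0,0,0,-0.36],[0,0,0,-0.54],[0,0,0,-0.72],[0,0,0,-0.9],[0,0,0,-1.08],[0,0,0,-1.26],[0,0,0,-1.44]]}'
python3 -m crank '{"increments":[[0,0,0,-0.13],[0,0,0,-0.26],[0,0,0,-0.26],[0,0,0,-0.26]]}'
python3 - <<'E'
from h import *
import pickle
s=env.get_state();print(s['qpos'].round(2))
c=cap('wrist','w5.png');pickle.dump(c,open('w5.pkl','wb'))
E
```

```text
[ 476.8 -310.1   18. ] [ 436.2 -187.6   18. ] 129.02251427746785 jig yaw -2.8211311612189576 0.3204614923708356
[ 485.11046706 -297.19047945   18.        ] [ 449.81416343 -193.28989638   18.        ] 0.3274805751257456
origin [ 570.4 -211.    18. ]
clock: 16.68
eef_pos: [517.6, -228.4, 190.2]
ee_rot: [0.533, 0.846, 0.0, -0.0]
wrist_force: [-0.6, -0.1, -5.1]
gripper_width: 30.9
grip_force: 81.7
clock: 17.68
eef_pos: [517.6, -228.4, 190.2]
ee_rot: [0.959, 0.284, 0.0, -0.0]
wrist_force: [0.3, -1.1, -5.0]
gripper_width: 30.4
grip_force: 81.7
clock: 18.18
eef_pos: [517.6, -228.9, 190.1]
ee_rot: [0.987, 0.161, 0.0, -0.0]
wrist_force: [0.4, 0.7, -4.6]
gripper_width: 30.5
grip_force: 81.7
[-0.54  0.15  0.13  1.55  0.    2.28]
```

View pics/w5.png

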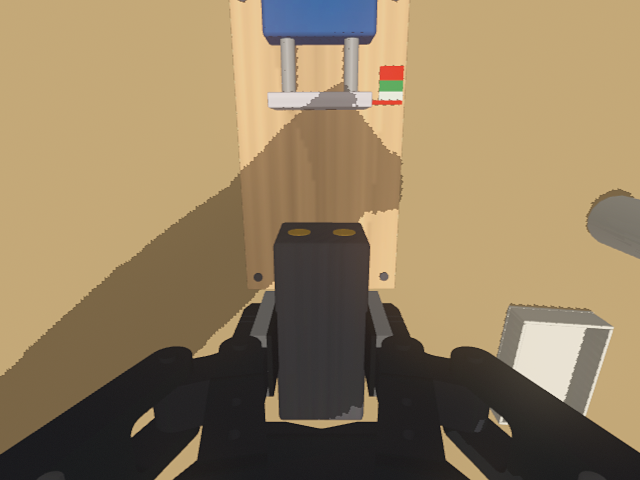

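Now facing the plate: plate cols 268–372, rows 93–108; red pointer at row 102 near (388,102); gauge white (390,97), green (390,86), red (390,73); bed edges left (231,0)–(248,288), right (409,0)–(396,288). I'll compute the alignment from these.

```bash
python3 - <<'E'
from h import *
import pickle
c=pickle.load(open('w5.pkl','rb'));p=c['pixels'].astype(int)
# bed edges by hue/brightness step per row; refine around expected columns
g=cv2.cvtColor(c['pixels'],cv2.COLOR_RGB2LAB).astype(float)
L=[];R=[]
for v in list(range(20,90,5))+list(range(215,285,5)):
    for lst,u0 in((L,231+17*v/288),(R,409-13*v/288)):
        us=np.arange(int(u0)-7,int(u0)+8);d=np.abs(np.diff(cv2.GaussianBlur(g,(3,3),0)[v,us],axis=0)).sum(1);lst.append(onz(c,us[np.argmax(d)]+.5,v,18)[:2])
o=[]
for l in(L,R):
    vx,vy,x,y=cv2.fitLine(np.array(l,np.float32),cv2.DIST_HUBER,0,.01,.01).ravel()
    if vx<0:vx,vy=-vx,-vy
    o.append((vx,vy,x,y));print('yaw',np.arctan2(vy,vx))
yaw=np.mean([np.arctan2(q[1],q[0]) for q in o]);ex=np.array([np.cos(yaw),np.sin(yaw)]);ey=np.array([-ex[1],ex[0]])
t=env.get_state()['eef_pos'][:2]
l=[np.dot(np.array(q[2:])-t,ey)-0 for q in o];print('edges rel tcp y',l,'width',l[0]-l[1],'mid',np.mean(l))
for n,u,v,z in(('plL',268,108,19),('plR',372,108,19),('plLt',268,93,59),('plRt',372,93,59),('endL',248,288.5,18),('endR',396,288.5,18),('scL',258,277,18),('scR',384,276.5,18),
   ('blkendbotL',281,223,184),('blkendbotR',362,223,184),('blktopL',275,244,214),('blktopR',370,244,214),('blkrearL',279,418,214),('blkrearR',365,418,214)):
    X=onz(c,u,v,z)[:2]-t;print(n,(X@ex).round(1),(X@ey).round(1))
print(t,env.get_state()['ee_rot'])
E
```

```text
yaw 0.32841966
yaw 0.33063227
edges rel tcp y [np.float64(64.96155925064633), np.float64(-63.862600513769195)] width 128.82415976441553 mid 0.5494793684385684
plL 86.3 40.2
plR 85.8 -39.9
plLt 94.0 34.6
plRt 93.6 -34.6
endL -64.5 64.8
endR -65.3 -65.9
scL -53.7 55.4
scR -53.9 -54.9
blkendbotL 35.8 15.6
blkendbotR 35.6 -16.6
blktopL 36.2 14.6
blktopR 36.0 -16.1
blkrearL -31.5 15.8
blkrearR -31.7 -16.2
[ 517.56942105 -229.09968361] [ 9.87002555e-01  1.60704559e-01  3.06656081e-05 -2.28683112e-06]
```

Consistent: bed 129 mm wide, plate front 84–85 mm ahead of TCP, block front +36, lateral offset about 0.5 mm, yaw within 0.003. Move forward 35 mm and lower to just above the bed.

```bash
python3 -m crank '{"increments":[[1.7,0.6,-2,0.003],[3.3,1.17,-5,0.003],[3.3,1.17,-9,0.003],[3.3,1.17,-13,0.003],[3.3,1.17,-15,0.003],[3.3,1.17,-16,0.003],[3.3,1.17,-16.2,0.003],[3.3,1.17,-16.2,0.003]]}'
python3 -m crank '{"increments":[[0,0,-0.05,0],[0,0,-0.1,0],[0,0,-0.15,0],[0,0,-0.2,0],[0,0,-0.25,0],[0,0,-0.25,0],[0,0,-0.25,0]]}'
```

```text
clock: 19.23
eef_pos: [551.4, -218.1, 29.0]
ee_rot: [0.987, 0.161, 0.001, 0.001]
wrist_force: [0.5, -0.0, -4.4]
gripper_width: 30.6
grip_force: 81.6
clock: 20.1
eef_pos: [550.5, -217.8, 25.5]
ee_rot: [0.987, 0.161, -0.0, -0.0]
wrist_force: [-0.0, 0.3, -4.9]
gripper_width: 30.3
grip_force: 81.6
```

```bash
python3 -m crank '{"increments":[[0,0,-0.03,0],[0,0,-0.06,0],[0,0,-0.1,0],[0,0,-0.1,0],[0,0,-0.1,0]]}'
```

```text
clock: 20.72
eef_pos: [550.6, -217.8, 25.2]
ee_rot: [0.987, 0.161, 0.0, 0.0]
wrist_force: [-2.6, 0.9, 1.4]
gripper_width: 30.3
grip_force: 82.6
```

Block is on the bed. Now slide forward.

```bash
python3 -m crank '{"increments":[[0.24,0.08,0,0],[0.47,0.16,0,0],[0.71,0.24,0,0],[0.95,0.32,0,0],[0.95,0.32,0,0],[0.95,0.32,0,0]]}'
python3 - <<'E'
from h import *
import pickle
c=cap('wrist','w6.png');pickle.dump(c,open('w6.pkl','wb'))
E
```

```text
clock: 21.48
eef_pos: [560.0, -215.7, 25.2]
ee_rot: [0.987, 0.161, -0.0, 0.001]
wrist_force: [-4.4, -2.7, 3.9]
gripper_width: 30.7
grip_force: 82.8
```

View pics/w6.png

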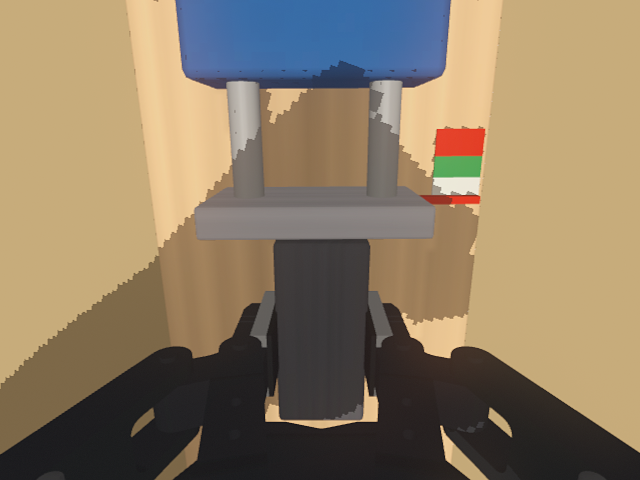

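Wrist view: plate front top edge from (196,239) to (434,238), block front (275,240)–(369,240), pointer at (460,199) just before the white zone. The block seems ~2 mm right of centre; computing.

```bash
python3 - <<'E'
from h import *
import pickle
c=pickle.load(open('w6.pkl','rb'));g=cv2.cvtColor(c['pixels'],cv2.COLOR_RGB2GRAY).astype(float)
yaw=.3235;ex=np.array([np.cos(yaw),np.sin(yaw)]);ey=np.array([-ex[1],ex[0]]);t=env.get_state()['eef_pos'][:2]
def edge(v,a,b):
    d=np.abs(np.diff(g[v-1:v+2,a:b].mean(0)));return a+d.argmax()+.5
def vedge(u,a,b):
    d=np.abs(np.diff(g[a:b,u-2:u+3].mean(1)));return a+d.argmax()+.5
l,r=edge(222,185,210),edge(222,420,445)
print('plate px',l,r,'front rows',[vedge(u,230,246) for u in(210,230,250,390,410,425)])
bl=[edge(v,262,290) for v in(255,265,275,285)];br=[edge(v,360,382) for v in(255,265,275,285)];print(bl,br)
f=lambda u,v,z:((onz(c,u,v,z)[:2]-t)@ex,(onz(c,u,v,z)[:2]-t)@ey)
v1,v2=vedge(210,230,246),vedge(425,230,246)
for n,X in(('pL',f(l,v1,59)),('pR',f(r,v2,59)),('bL',f(bl[0],255,48)),('bR',f(br[0],255,48)),('bf',f(322,vedge(322,236,248),48))):print(n,np.round(X,1))
# bed edges at z 18
for v in(60,120,300):
    a,b=(edge(v,120,175),edge(v,460,505));print(v,a,b,np.round(f(a,v,18)[1],1),np.round(f(b,v,18)[1],1))
E
```

```text
plate px 193.5 435.5 front rows [np.float64(240.5), np.float64(239.5), np.float64(237.5), np.float64(238.5), np.float64(238.5), np.float64(238.5)]
[np.float64(273.5), np.float64(273.5), np.float64(273.5), np.float64(274.5)] [np.float64(369.5), np.float64(368.5), np.float64(368.5), np.float64(368.5)]
pL [40.2 37.5]
pR [ 40.8 -33.9]
bL [32.  15.5]
bR [ 31.9 -16.1]
bf [37.6 -0.5]
60 133.5 495.5 66.5 -62.5
120 141.5 488.5 66.4 -62.5
300 164.5 468.5 66.3 -63.0
```

```bash
python3 -m crank '{"increments":[[0,0,0.1,0],[0,0,0.15,0],[-0.04,0.1,0.15,0],[-0.07,0.22,0.15,0],[-0.07,0.22,0.15,0],[-0.07,0.22,0.07,0],[-0.07,0.22,0.02,0],[-0.07,0.22,0.02,0]]}'
python3 - <<'E'
from h import *
c=cap('wrist');g=cv2.cvtColor(c['pixels'],cv2.COLOR_RGB2GRAY).astype(float)
yaw=.3235;ex=np.array([np.cos(yaw),np.sin(yaw)]);ey=np.array([-ex[1],ex[0]]);t=env.get_state()['eef_pos'][:2]
def edge(v,a,b):
    d=np.abs(np.diff(g[v-1:v+2,a:b].mean(0)));return a+d.argmax()+.5
f=lambda u,v,z:((onz(c,u,v,z)[:2]-t)@ey).round(1)
print([f(edge(v,a,b),v,z) for v,a,b,z in((222,175,215,59),(222,415,450,59),(255,262,290,48),(255,360,382,48),(120,125,175,18),(120,460,505,18),(60,120,165,18),(60,460,505,18))])
E
```

```text
clock: 22.52
eef_pos: [559.0, -211.8, 25.3]
ee_rot: [0.987, 0.161, -0.0, -0.001]
wrist_force: [-3.2, 2.8, 2.3]
gripper_width: 30.9
grip_force: 82.6
[np.float64(38.2), np.float64(-36.6), np.float64(15.5), np.float64(-16.0), np.float64(62.6), np.float64(-66.4), np.float64(62.6), np.float64(-49.8)]
```

```bash
python3 -m crank '{"increments":[[0,0,0.1,0],[0,0,0.15,0],[0.03,-0.08,0.15,0],[0.05,-0.16,0.15,0],[0.05,-0.16,0.15,0],[0.05,-0.16,0.08,0],[0.05,-0.16,0.02,0],[0.05,-0.16,0.02,0]]}'
cat > m.py <<'E'
from h import *
c=cap('wrist');g=cv2.cvtColor(c['pixels'],cv2.COLOR_RGB2GRAY).astype(float)
hsv=cv2.cvtColor(c['pixels'],cv2.COLOR_RGB2HSV)
yaw=.3235;ex=np.array([np.cos(yaw),np.sin(yaw)]);ey=np.array([-ex[1],ex[0]]);t=env.get_state()['eef_pos'][:2]
def edge(v,a,b):
    d=np.abs(np.diff(g[v-1:v+2,a:b].mean(0)));return a+d.argmax()+.5
f=lambda u,v,z:((onz(c,u,v,z)[:2]-t)@ey).round(1)
print('bed',[f(edge(v,a,b),v,18) for v,a,b in((120,125,160),(120,472,505),(150,125,165),(150,470,505),(280,140,180),(280,455,490))])
print('blk',[f(edge(v,a,b),v,48) for v,a,b in((255,262,290),(255,360,382),(285,262,290),(285,360,382))])
gm=cv2.inRange(hsv,(45,80,60),(80,255,255));gm[:,:400]=0;gm[:,520:]=0;r,q=np.nonzero(gm);print('green rows',r.min(),r.max(),'cols',q.min(),q.max())
red=cv2.inRange(hsv,(0,160,100),(10,255,255));red[:,:400]=0;red[:,520:]=0
n,l,s,ce=cv2.connectedComponentsWithStats(red);print([x.tolist() for x in s[1:] if x[4]>30])
E
python3 m.py
```

```text
clock: 23.58
eef_pos: [559.9, -214.1, 25.2]
ee_rot: [0.987, 0.161, 0.0, 0.0]
wrist_force: [-1.3, -0.1, -3.3]
gripper_width: 30.4
grip_force: 82.0
bed [np.float64(64.7), np.float64(-64.3), np.float64(65.0), np.float64(-63.0), np.float64(64.5), np.float64(-64.8)]
blk [np.float64(15.5), np.float64(-16.1), np.float64(15.5), np.float64(-15.8)]
green rows 158 177 cols 438 485
[[439, 130, 51, 28, 1297], [426, 196, 58, 10, 441]]
```

Centred now (bed mid +0.1, block mid −0.2). Push.

```bash
python3 -m crank '{"increments":[[0,0,-0.04,0],[0.12,0.04,-0.04,0],[0.24,0.08,-0.04,0],[0.38,0.13,-0.04,0],[0.57,0.19,-0.04,0],[0.76,0.25,-0.04,0],[0.76,0.25,-0.04,0],[0.76,0.25,-0.04,0]]}'; python3 m.py
```

```text
clock: 24.62
eef_pos: [566.2, -212.6, 25.2]
ee_rot: [0.987, 0.161, -0.001, 0.001]
wrist_force: [-6.3, -1.4, 4.5]
gripper_width: 30.4
grip_force: 82.9
bed [np.float64(65.6), np.float64(-63.5), np.float64(65.5), np.float64(-62.2), np.float64(65.3), np.float64(-64.0)]
blk [np.float64(15.4), np.float64(-16.1), np.float64(15.5), np.float64(-15.8)]
green rows 175 194 cols 435 482
[[436, 147, 50, 28, 1249], [420, 206, 62, 9, 506]]
```

```bash
python3 -m crank '{"increments":[[0.12,0.05,0.02,0],[0.24,0.11,0.02,0],[0.36,0.17,0.02,0],[0.48,0.22,0.02,0],[0.57,0.27,0.02,0],[0.64,0.3,0.02,0],[0.64,0.3,0.02,0],[0.64,0.3,0.02,0]]}'; python3 m.py
```

```text
clock: 25.68
eef_pos: [570.9, -211.0, 25.3]
ee_rot: [0.987, 0.16, -0.003, 0.002]
wrist_force: [-11.6, -3.4, 4.9]
gripper_width: 30.6
grip_force: 83.0
bed [np.float64(65.4), np.float64(-63.5), np.float64(65.3), np.float64(-63.8), np.float64(65.2), np.float64(-64.1)]
blk [np.float64(15.4), np.float64(-16.1), np.float64(15.5), np.float64(-16.1)]
green rows 187 204 cols 434 480
[[435, 161, 49, 26, 1219], [420, 206, 62, 9, 484]]
```

```bash
python3 -m crank '{"increments":[[0.1,0.05,0,0],[0.2,0.1,0,0],[0.3,0.15,0,0],[0.4,0.2,0,0],[0.5,0.25,0,0],[0.6,0.29,0,0],[0.6,0.29,0,0],[0.6,0.29,0,0]]}'; python3 m.py
```

```text
clock: 26.72
eef_pos: [575.4, -209.3, 25.3]
ee_rot: [0.987, 0.16, -0.005, 0.003]
wrist_force: [-14.2, -6.3, 7.0]
gripper_width: 30.4
grip_force: 83.2
bed [np.float64(65.5), np.float64(-63.6), np.float64(65.5), np.float64(-63.8), np.float64(65.2), np.float64(-64.2)]
blk [np.float64(15.4), np.float64(-16.1), np.float64(15.5), np.float64(-16.1)]
green rows 200 218 cols 433 479
[[434, 173, 49, 27, 1210], [420, 206, 62, 9, 507]]
```

```bash
python3 -m crank '{"increments":[[0,0,0,0],[0,0,0,0],[0,0,0,0],[0,0,0,0],[0,0,0,0],[0,0,0,0],[0,0,0,0],[0,0,0,0]]}'; python3 m.py
python3 - <<'E'
from h import *
c=cap('wrist');a=cap('scene');b=cap('side')
A=a['pixels'][235:310,190:290];B=b['pixels'][255:345,325:445]
cv2.imwrite('pics/c7.png',np.hstack([cv2.resize(c['pixels'][100:400,140:540],(400,300)),cv2.resize(B,(400,300))])[:,:,::-1])
E
```

```text
clock: 27.78
eef_pos: [575.4, -209.4, 25.3]
ee_rot: [0.987, 0.16, -0.005, 0.003]
wrist_force: [-14.5, -7.5, 7.1]
gripper_width: 30.6
grip_force: 83.2
bed [np.float64(65.1), np.float64(-63.6), np.float64(65.5), np.float64(-63.8), np.float64(65.1), np.float64(-64.2)]
blk [np.float64(15.4), np.float64(-16.1), np.float64(15.5), np.float64(-16.1)]
green rows 200 218 cols 433 479
[[434, 173, 49, 27, 1209], [420, 206, 62, 9, 507]]
```

View pics/c7.png

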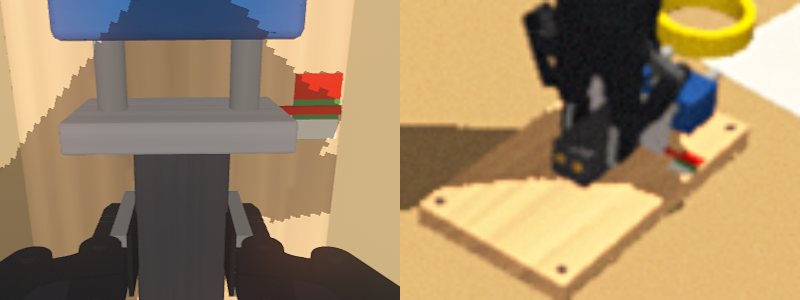

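The pointer stands in the middle of the green (wrist crop, pointer row 111, green about 101–119). The block's end is square on the plate, mid 181 against plate mid 179, and it lies flat on the bed. It is holding steady, so I'm handing in.

```bash
python3 -c "
from workcell import env
print(env.hand_in())"
```

```text
the job is handed in; nothing more can be done
None
```

I handed the job in at about 28 s: the block was set down, released and left to rest on the green scale's pan, and the arm now holds it flat and square on the jig bed, about 1 mm off centre, pushing the plate back about 12 mm with the red pointer mid-green.

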